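# Press a sealing plug home with the bench locking pliers, then release them

## Task

Slide the white block with its loose blue plug fully home against the stop on the bed of the blue bench locking pliers and let go of it. Push the black handle down until the pliers go over centre and stay locked by themselves with the plug pressed home, take your hand off, then push the red release lever down so that the jaw springs open, leaving the block on the bed with its plug seated. Work the pliers by feel, gently: the handle and the lever need only 5 to 15 N, so stop as soon as they bear on their stops; never push any part of the pliers with more than 30 N, and leave the bottle, jar and pen where they are.

Things in the scene. Friction and masses are not known exactly. Their poses are not given: they have to be found in the camera images.
- press: bench locking pliers, fixed; origin at the worktop under the jaw pivot, x along the pliers toward the open mouth, y across, z up (this frame is used below, mm). Blue base 320 x 90 x 12, x -190 to 130. Aluminium bed x 28 to 124, 64 wide, top z 30, open at its +x end; two guide rails on it, 8 high, 40 apart for x 28 to 84, flaring to 46 at x 118
- stop_face (a point): foot of the upright face of the back stop, on the bed at x 28 z 30 of the pliers; the face is 44 wide and 14 high. The block's plug end bears on it when fully home
- jaw_foot (a point): centre of the underside of the black jaw foot (16 mm dia) over the bed; open it stands about z 68, and comes down onto the plug of a seated block. The jaw above it stays below z 120 and ends before x 80 of the pliers
- handle_pivot (a point): pivot of the black handle, x -42 z 86.5 of the pliers; the handle reaches 145 mm from it toward -x, 24 wide, its flat top 15 above the pivot line. Open it slopes up about 38 deg, locked about 2 deg, but the grip is set anew each time up to 11 deg either way: at x -125 its top is at z 145 to 208 open, 88 to 122 locked, and must be felt for
- handle (a joint): handle, rad, without the grip's setting: 0 open, 0.55 over centre, 0.63 on its stop. Pushed straight down at x -125 with shut fingertips it takes up to 15 N, gives way past centre, then bears on a rigid stop (the grip flexes 1 mm per 10 N). Past centre it stays down by itself with a block in the jaws; before, it springs up
- tab_top (a point): centre of the top of the red thumb tab (36 x 30 mm) of the release lever, at x -245 y 0 z 58 of the pliers at rest. It goes up to 25 mm straight down: 7 of free play, then about 6 N, frees the handle about 12 mm down and springs back when let go; the handle then swings up to open
- block: loose white plastic block 110 x 36 x 16 mm, 0.12 kg; origin mid underside, x lengthwise, z up. Grip fin at its x +37: 26 long, 12 thick in y, top z 48. Blue plug at its x -28, head 22 dia, top at z 26.5, home 20.5. It goes in plug end (-x) first, its x along the pliers' x; fully home its origin is at x 83 y 0 z 30 of the pliers, the fin clear of the jaw
- lever (a joint): red release lever, rad: 0 at rest (up), 0.26 fully down
- plug (a joint): depth of the blue plug, m: 0 as found (standing proud), 0.006 fully home; stiff fit, about 10 N, pressed only by the jaw
- bottle: clear media bottle with blue cap, 70 dia x 152 mm high, bystander; origin at its underside
- jar: white plastic screw jar, 62 dia x 86 mm high, bystander; origin at its underside
- pen: white and black marker pen 135 mm long, 17 thick, lying near the front, bystander; origin at its middle underside
Mind the look-alikes: they are no part of the job. Of the things like the block, leave any that is green or turquoise; of the rest the larger one is meant.

How it is judged:
By the outcome, as a careful person would: the job done as asked, in the order asked, and still so for the second after the job is handed in, with the robot touching nothing.
It also fails if it takes over 64 s, if anything falls off the work surface, if the arm or the gripper's body presses on something with over 40 N, if the wrist force passes 120 N, or if a joint passes its speed limit or range.

## Robot

A 6-joint arm with a two-finger parallel gripper is mounted at the origin on a cart in front of the work surface, level with it; the furniture and walls round the work are solid. World frame = base frame: x ahead of the robot, y to its left, z up, the work surface at z = 0. Lengths are in mm, angles in rad, forces in N, time in s.
With the tool pointing down it reaches from about 250 to 800 mm from the base axis. Payload 3.9 kg.
Tool frame: the origin (TCP) lies midway between the tips of the shut fingers; the grasp point (between the pads) lies 19 mm behind it; z points along the fingers, y is the line along which they close (so a half turn about z gives the same grasp; the last joint's range is limited). The gripper opens to 85 mm and grips with 20 to 120 N. Pads are 22 mm wide; open, the fingers measure 114 mm over their backs; the gripper's body (76 mm by 85 mm) begins 54 mm behind the grasp point. The pads swing forward as they close: fully open they stand 13 mm farther back than shut.
Start: joints at [1.177, 0.26, -0.138, 1.173, 0, 1.571], TCP at [201.437, 484.807, 231.304] pointing down, gripper open.
Joint ranges: [-2.78, 2.78], [-0.83, 1.72], [-1.28, 1.37], [-1.9, 2.12], [-1.57, 1.48], [-3.14, 3.14]. Speed limits (rad/s): [2.57, 2.57, 3.14, 3.14, 3.14, 3.14].

## Interface

Orientations are given as [roll, pitch, yaw] about the fixed x, y, z axes, in that order (R = Rz(yaw) Ry(pitch) Rx(roll)).
In Python, from station import bot gives the robot as it stands. The module is installed in compiled form; this text tells all that it offers.
- The arm moves only by the shell command python3 -m handwheel 'ROWS' [OPENING] [FORCE]. ROWS is a JSON object whose one key "plan" holds a list of rows, each an object with "delta_pos": the shift along the tool's x, y, z in m, a list of three; "yaw": the turn about the tool's z in degrees. A call has 1 to 12 rows; each row is the pose to reach, as a shift and turn from the pose commanded when the call began, along the tool's axes at that moment; what a row does not reach only later rows make up. A row lasts 1/10 s, in which the tool goes at most 50 mm and 8.59 degrees, less where a joint would pass 70% of its speed; a pose out of reach is approached as far as the arm can. A call with a gripper value outside its range is refused whole. OPENING is the closure, from -1 (fully open) to 1 (shut), set as the call begins (- or left out, the last holds). The fingers move at their own pace and stop on an object; FORCE is the grip in N (left out, the last holds). Time passes only in rows, so rows that repeat a pose let the fingers close. It gives the time, the measured TCP pose, the force, the opening and the grip force at its end, in the units of the state.
- bot.state(): the state, without advancing time (a new reading comes with each control period).
- bot.grab_frame(name): name is "scene" or "side" or "wrist"; returns a dict with "frame" (480x640x3 uint8, red, green, blue), "K" (3x3 intrinsics, pixels), "rvec" (rotation vector, rad) and "tvec" (3), from world to camera coordinates, as OpenCV has them. Camera axes: x right, y down, z forward; pixel columns grow to the right and rows downward; lengths in mm; the calibration is good to about 2 mm. A picture is of the moment at which its call begins. There is no depth.
- bot.job_done(): hands the job in; it is judged then, once.
The state is a dict: "time": time; "qpos": joint angles; "joint_vel": joint speeds; "effort": joint torques, N m; "ee_pos": TCP position; "eef_rot": TCP orientation; "ft_force": force on the tool from outside, world axes, zero at the start; "wrist_torque": the same for the moment, N m; "opening": opening from 0.0 (shut) to 1.0 (fully open); "finger_force": force on a finger pad.
Only numpy, scipy, OpenCV 4.12 (cv2) and the standard library are available. Lean on these libraries where they do the work, as an engineer would, in place of code of your own. Each camera call takes 0.05 s, during which the arm holds its last target. There are 200 camera calls.

## Working session

There is one attempt and no reset: what is moved stays moved. The work goes in short steps, Python scripts to look and compute and a shell command to move; the robot and the scene stay as the last step left them, time stands still between calls to the robot, and variables do not carry over. Pictures are saved under pics/ and viewed, at most 10 in all, crops included, and the job is handed in when it is done.

```bash
mkdir -p pics; cat > h.py <<'E'
import numpy as np,cv2,pickle
from station import bot
def grab(n,f):
    d=bot.grab_frame(n); cv2.imwrite(f'pics/{f}.png',d['frame'][:,:,::-1]); pickle.dump(d,open(f'pics/{f}.pkl','wb')); return d
def load(f): return pickle.load(open(f'pics/{f}.pkl','rb'))
def ray(d,p):
    R=cv2.Rodrigues(np.array(d['rvec'],float))[0]; t=np.array(d['tvec'],float).ravel()
    v=R.T@np.linalg.inv(d['K'])@np.array([p[0],p[1],1.]); return -R.T@t, v/np.linalg.norm(v)
def atz(d,p,z):
    c,v=ray(d,p); return c+v*(z-c[2])/v[2]
def tri(*dp):
    A=np.zeros((3,3));b=np.zeros(3)
    for d,p in dp:
        c,v=ray(d,p);M=np.eye(3)-np.outer(v,v);A+=M;b+=M@c
    return np.linalg.solve(A,b)
def proj(d,X):
    return cv2.projectPoints(np.array(X,float).reshape(-1,3),np.array(d['rvec'],float),np.array(d['tvec'],float),np.array(d['K'],float),None)[0].reshape(-1,2)
E
python3 - <<'E'
from h import *
for n in ('scene','side','wrist'):
    d=grab(n,n+'0'); print(n,ray(d,(320,240)),d['K'][0][0])
print(bot.state())
E
```

```text
scene (array([ -31.13219134, -389.35542491,  920.01618427]), array([ 0.56684886,  0.35259751, -0.74455179])) 445.0512420458185
side (array([  -1.98121553, -879.20684683,  759.40807012]), array([ 0.44990129,  0.68367366, -0.57461217])) 532.6031685935923
wrist (array([134.03080248, 512.43370298, 373.35895808]), array([ 0.26065279, -0.11459897, -0.95860691])) 380.39930841474165
{'time': 0.15, 'qpos': array([ 1.17699009e+00,  2.60567763e-01, -1.39068467e-01,  1.17270426e+00,
       -3.76619402e-05,  1.57076454e+00]), 'joint_vel': array([ 0.00162304, -0.00266632,  0.00257883,  0.00150713,  0.00050916,
       -0.00100629]), 'effort': array([ 1.01110902e-04, -4.06006086e+01,  2.54166198e+01,  1.26617160e-02,
        4.18570693e-06, -9.24130831e-06]), 'ee_pos': array([201.2563303 , 484.32684311, 230.63957086]), 'eef_rot': array([-3.14004849e+00,  3.76128150e-05,  2.74781826e+00]), 'ft_force': array([ 0.38697063, -1.50231374,  0.23161958]), 'wrist_torque': array([-0.02375872,  0.06983793, -0.00220104]), 'finger_force': 0.0, 'opening': 0.9951145095647352}
```

View pics/scene0.png

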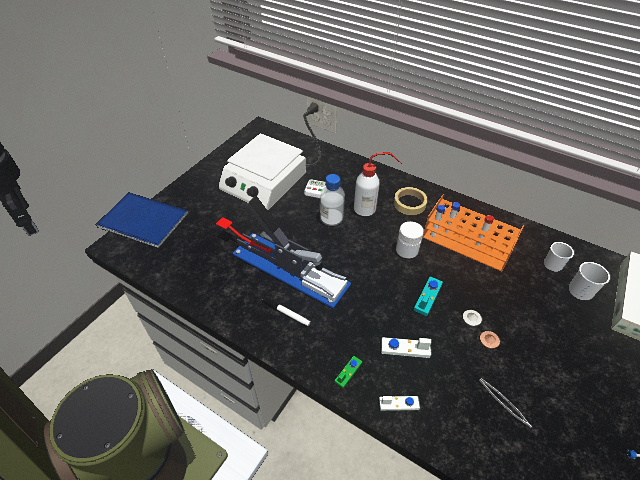

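View pics/side0.png

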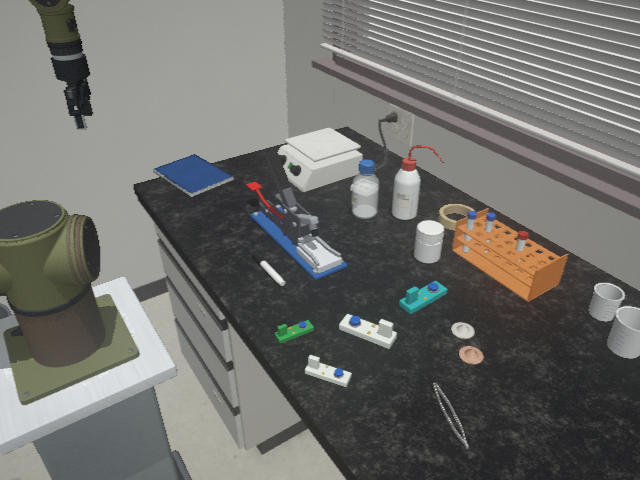

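The scene view shows the larger white block at about (406,347), with its plug at (394,344) and fin at (424,344). The pliers run from the red tab (224,223) to the bed mouth (325,285). In the side view the block is at (367,330) and the tab at (254,187). I'll enlarge both to get exact pixels.

```bash
python3 - <<'E'
from h import *
def t(f,x,y,w=140,h=105):
    im=cv2.imread(f'pics/{f}.png')[y:y+h,x:x+w]
    im=cv2.resize(im,(400,300),interpolation=cv2.INTER_CUBIC)
    s=400/w
    for k in range(0,w,20): cv2.line(im,(int(k*s),0),(int(k*s),5 ),(0,255,255),1); cv2.putText(im,str(x+k),(int(k*s)+1,14),0,.35,(0,255,255),1)
    for k in range(20,h,20): cv2.line(im,(0,int(k*s)),(5,int(k*s)),(0,255,255),1); cv2.putText(im,str(y+k),(7,int(k*s)+4),0,.35,(0,255,255),1)
    return im
cv2.imwrite('pics/m.png',np.vstack([np.hstack([t('scene0',215,200),t('side0',240,180)]),np.hstack([t('scene0',370,320,80,60),t('side0',330,300,80,60)])]))
E
```

```text
(no output)
```

View pics/m.png

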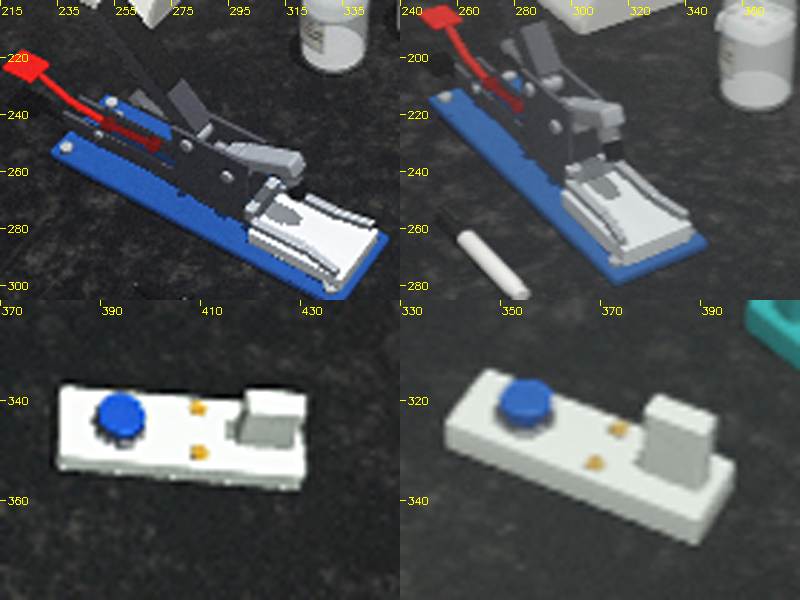

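```bash
cat > fit.py <<'E'
from h import *
from scipy.optimize import least_squares
def fit(obs,x0,z=True):
    def f(p):
        c,s=np.cos(p[2]),np.sin(p[2]);r=[]
        for d,P,px in obs:
            P=np.array(P,float);X=[c*P[0]-s*P[1]+p[0],s*P[0]+c*P[1]+p[1],P[2]+p[3]]
            r+=list(proj(d,X)[0]-px)
        return np.array(r)
    s=least_squares(f,x0,loss='soft_l1',x_scale=[10,10,.1,10]); return s.x,f(s.x).reshape(-1,2).round(1).tolist()
E
python3 - <<'E'
from fit import *
S,D=load('scene0'),load('side0')
pr=[(S,(-190,-45,12),(233.6,252.5)),(S,(-190,45,12),(252.5,234)),(S,(130,45,12),(350.8,282.6)),(S,(130,-45,12),(334,304.3)),(S,(-245,0,58),(224.1,223.1)),
(D,(-190,-45,12),(250.5,216.8)),(D,(130,-45,12),(316,279)),(D,(130,45,12),(347.5,264)),(D,(-245,0,58),(254,186.3)),(D,(124,-32,30),(314.2,269.3))]
bl=[(S,(-55,18,16),(382,337.2)),(S,(-55,-18,16),(382,351)),(S,(55,-18,16),(430.4,355.6)),(S,(-28,0,26.5),(394.2,343)),(S,(24,6,48),(420,338.2)),(S,(50,6,48),(431,338.6)),
(D,(-55,18,16),(347.6,314.4)),(D,(-55,-18,16),(339.4,325)),(D,(55,-18,16),(389.4,344)),(D,(55,18,16),(397,332.8)),(D,(-28,0,26.5),(355.2,319.2)),(D,(24,6,48),(381.2,319)),(D,(50,6,48),(393.6,322.6))]
for o,gx in ((pr,atz(S,(300,265),12)),(bl,atz(S,(406,347),10))):
    for y0 in (-1,0,1):
        x,r=fit(o,[gx[0],gx[1],y0,0]); print(x,np.abs(r).max())
    print(r)
E
```

```text
[544.613215    31.19793907  -1.5739135  -10.24880703] 4.7
[544.61321163  31.197935    -1.5739135  -10.24880154] 4.7
[544.61321631  31.19794096  -1.5739135  -10.24880931] 4.7
[[-1.9, 0.4], [-0.1, -1.7], [0.5, -0.6], [-1.0, 2.6], [0.3, -0.1], [-0.6, -1.6], [-0.4, -0.0], [0.7, 1.2], [0.1, 0.6], [4.7, -0.1]]
[ 492.3724043  -296.49329458   -1.10190138   -2.8525095 ] 1.1
[ 492.37240013 -296.49329769   -1.10190144   -2.85250179] 1.1
[ 492.37240301 -296.49329551   -1.10190145   -2.85250688] 1.1
[[0.0, -0.4], [-0.0, -0.0], [1.1, -0.2], [0.4, -0.4], [-0.6, -0.8], [0.3, -0.2], [-0.7, -0.6], [-0.8, -0.2], [0.3, 0.7], [0.1, -0.0], [-0.2, 0.8], [-0.2, 0.0], [-0.1, 1.1]]
```

```bash
cat > to.py <<'E'
# usage: to.py x y z yaw(rad): prints delta in tool axes (m) and yaw deg from measured pose
import sys; from h import *; from scipy.spatial.transform import Rotation as Ro
def to(x,y,z,yaw):
    s=bot.state();R=Ro.from_euler('xyz',s['eef_rot']).as_matrix()
    R=Ro.from_euler('xyz',[np.pi,0,s['eef_rot'][2]]).as_matrix()
    d=R.T@(np.array([x,y,z])-s['ee_pos'])/1000
    w=-np.degrees((yaw-s['eef_rot'][2]+np.pi)%(2*np.pi)-np.pi)
    print('delta',d.round(4),'yaw',round(w,1),'| now',s['ee_pos'].round(1),s['eef_rot'].round(4),'t',round(s['time'],2),'F',s['ft_force'].round(1),'op',round(s['opening'],3))
if __name__=='__main__': to(*map(float,sys.argv[1:]))
E
python3 -m handwheel '{"plan":[{"delta_pos":[0,0,-0.05],"yaw":0},{"delta_pos":[0,0,-0.1],"yaw":0},{"delta_pos":[-0.456,-0.276,-0.1],"yaw":40.6},{"delta_pos":[-0.456,-0.276,-0.1],"yaw":40.6},{"delta_pos":[-0.456,-0.276,-0.1],"yaw":40.6},{"delta_pos":[-0.456,-0.276,-0.1],"yaw":40.6},{"delta_pos":[-0.456,-0.276,-0.1],"yaw":40.6},{"delta_pos":[-0.456,-0.276,-0.1],"yaw":40.6},{"delta_pos":[-0.456,-0.276,-0.1],"yaw":40.6},{"delta_pos":[-0.456,-0.276,-0.1],"yaw":40.6},{"delta_pos":[-0.456,-0.276,-0.1],"yaw":40.6},{"delta_pos":[-0.456,-0.276,-0.1],"yaw":40.6}]}'
python3 to.py 517 55 330 2.04
```

```text
time: 1.35
ee_pos: [497.8, 79.6, 331.1]
eef_rot: [-3.142, -0.0, 2.039]
ft_force: [0.8, 1.1, 0.4]
opening: 1.0
finger_force: 0.0
delta [-0.0306  0.006   0.0011] yaw -0.1 | now [497.8  79.6 331.1] [-3.1415e+00 -3.0000e-04  2.0389e+00] t 1.35 F [0.8 1.1 0.4] op 1.0
```

```bash
python3 -m handwheel '{"plan":[{"delta_pos":[0,0,0],"yaw":0},{"delta_pos":[0,0,0],"yaw":0},{"delta_pos":[0,0,0],"yaw":0}]}'
python3 - <<'E'
from h import *
grab('wrist','w1')
E
python3 to.py 480 -180 330 2.04
```

```text
time: 1.65
ee_pos: [496.3, 82.2, 331.1]
eef_rot: [-3.141, -0.001, 2.04]
ft_force: [1.1, -0.3, -0.7]
opening: 0.999
finger_force: 0.0
delta [-0.2268 -0.1334  0.0013] yaw 0.0 | now [496.3  82.6 331.3] [-3.1411e+00 -5.0000e-04  2.0408e+00] t 1.7 F [-0.1 -0.1 -0.1] op 0.998
```

View pics/w1.png

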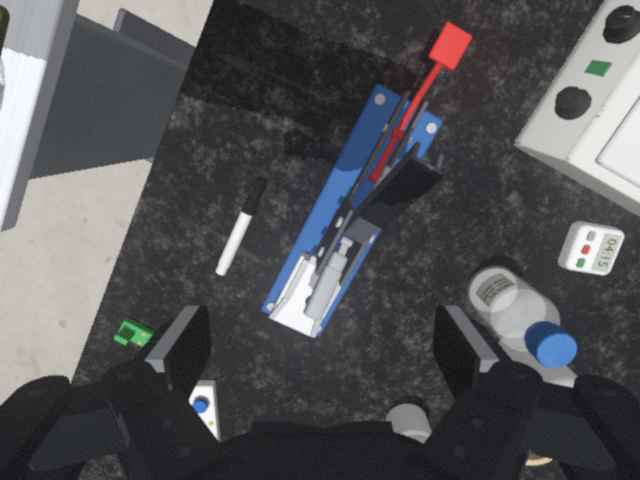

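The wrist view shows the tab at (451,45), the base's back corners at (376,86) and (441,122), and the mouth near (263,310). The jaw arm is over the bed at (330,280). Next I'll take a second view shifted sideways, then one over the block.

```bash
python3 -m handwheel '{"plan":[{"delta_pos":[0,-0.045,0],"yaw":0},{"delta_pos":[0,-0.09,0],"yaw":0},{"delta_pos":[0,-0.09,0],"yaw":0},{"delta_pos":[0,-0.09,0],"yaw":0},{"delta_pos":[0,-0.09,0],"yaw":0}]}' >/dev/null
python3 - <<'E'
from h import *
grab('wrist','w2')
def t(f,x,y,w,h,W,H):
    im=cv2.imread(f'pics/{f}.png')[y:y+h,x:x+w]
    im=cv2.resize(im,(W,H),interpolation=cv2.INTER_CUBIC); s=W/w
    for k in range(0,w,20): cv2.line(im,(int(k*s),0),(int(k*s),5 ),(0,255,255),1); cv2.putText(im,str(x+k),(int(k*s)+1,14),0,.35,(0,255,255),1)
    for k in range(20,h,20): cv2.line(im,(0,int(k*s)),(5,int(k*s)),(0,255,255),1); cv2.putText(im,str(y+k),(7,int(k*s)+4),0,.35,(0,255,255),1)
    return im
cv2.imwrite('pics/m2.png',np.hstack([t('w1',250,10,230,345,400,600),t('w2',310,10,230,345,400,600)]))
E
```

```text
(no output)
```

View pics/m2.png

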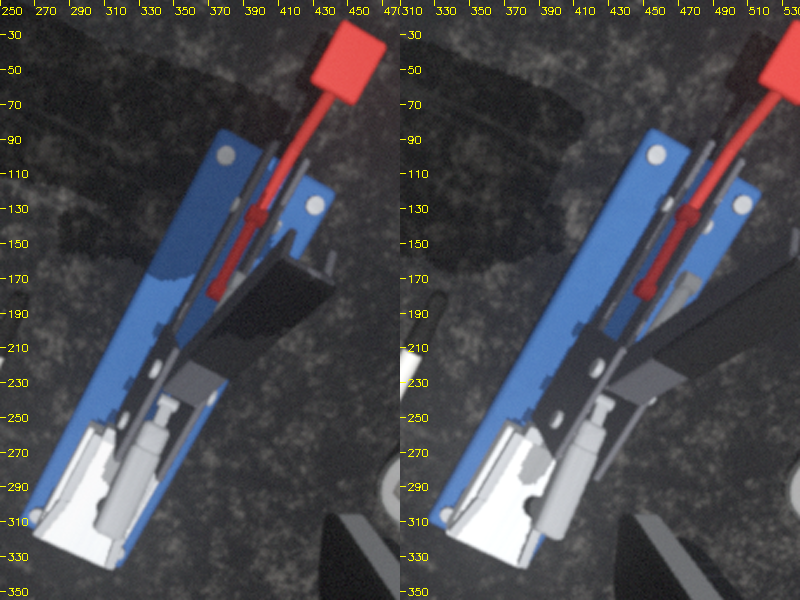

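```bash
python3 - <<'E'
from fit import *
S,D,A,B=load('scene0'),load('side0'),load('w1'),load('w2')
def tab(d):
    f=d['frame'].astype(int);m=((f[...,0]>200)&(f[...,1]<95)&(f[...,2]<95)).astype(np.uint8)
    m=cv2.morphologyEx(m,cv2.MORPH_OPEN,np.ones((13,13),np.uint8)); 
    return cv2.minAreaRect(np.argwhere(m)[:,::-1].astype(np.float32))
ta,tb=tab(A),tab(B);print(ta,tb,'tab',tri((A,ta[0]),(B,tb[0])),tri((A,ta[0]),(B,tb[0]),(S,(224.1,223.1)),(D,(254,186.3))))
C=[(-190,-45,12),(-190,45,12),(130,-45,12),(124,-32,30),(124,32,30)]
a=[(377.7,84.2),(442.6,119.3),(262.7,309),(269,316.5),(314.4,337.8)]
b=[(454.9,84.2),(518.2,119.8),(327.3,307.9),(337,315.3),(381.9,337.2)]
for c,p,q in zip(C,a,b): print(c,tri((A,p),(B,q)).round(1))
o=[(A,c,p) for c,p in zip(C,a)]+[(B,c,p) for c,p in zip(C,b)]+[(A,(-245,0,58),ta[0])]
x,r=fit(o,[545,31,-1.57,0]);print(x,r)
o+=[(S,(-190,-45,12),(233.6,252.5)),(S,(-190,45,12),(252.5,234)),(S,(130,45,12),(350.8,282.6)),(D,(-190,-45,12),(250.5,216.8)),(D,(130,-45,12),(316,279))]
x,r=fit(o,[545,31,-1.57,0]);print(x,r)
E
python3 to.py 492 -190 300 2.04
```

```text
((450.1560363769531, 45.630577087402344), (27.69361686706543, 38.46778869628906), 28.610462188720703) ((538.3381958007812, 45.60293197631836), (27.26827621459961, 39.78767013549805), 30.963754653930664) tab [541.91073527 273.95828281  56.46713602] [544.08216464 276.00379582  49.58623365]
(-190, -45, 12) [498.8 217.3   9.4]
(-190, 45, 12) [583.9 217.6  13.1]
(130, -45, 12) [498.6 -99.4   6.5]
(124, -32, 30) [508.3 -91.7  32.4]
(124, 32, 30) [573.2 -90.5  37.6]
[543.22875743  29.01870526  -1.56897908  -5.26060332] [[-0.4, -1.3], [1.9, 0.9], [-0.6, 0.8], [1.9, -0.0], [0.2, -1.8], [-0.7, -1.6], [0.9, 0.1], [-0.7, 1.2], [0.7, 0.5], [-1.6, -1.9], [-0.4, 1.2]]
[543.58130464  28.68356279  -1.57000025  -7.10544558] [[-0.3, -0.7], [1.7, 1.4], [-0.4, 0.4], [2.2, -0.5], [0.3, -2.2], [-1.0, -1.0], [0.4, 0.7], [-0.6, 0.9], [0.7, 0.1], [-1.8, -2.3], [-0.7, 2.2], [-1.7, 0.5], [0.1, -1.7], [1.3, -0.8], [-0.8, -2.0], [0.0, -0.4]]
delta [-0.2404 -0.0388  0.0316] yaw 0.1 | now [417.7  41.9 331.6] [3.1402e+00 4.0000e-04 2.0409e+00] t 2.25 F [-1.   0.3  0. ] op 1.0
```

```bash
python3 -m handwheel '{"plan":[{"delta_pos":[-0.373,-0.086,0.0],"yaw":0},{"delta_pos":[-0.373,-0.086,0.1],"yaw":0},{"delta_pos":[-0.373,-0.086,0.1],"yaw":0},{"delta_pos":[-0.373,-0.086,0.1],"yaw":0},{"delta_pos":[-0.373,-0.086,0.1],"yaw":0},{"delta_pos":[-0.373,-0.086,0.1],"yaw":0},{"delta_pos":[-0.373,-0.086,0.1],"yaw":0},{"delta_pos":[-0.373,-0.086,0.1],"yaw":0},{"delta_pos":[-0.373,-0.086,0.1],"yaw":0},{"delta_pos":[-0.373,-0.086,0.1],"yaw":0},{"delta_pos":[-0.373,-0.086,0.1],"yaw":0},{"delta_pos":[-0.373,-0.086,0.1],"yaw":0}]}' 
python3 - <<'E'
from h import *
d=grab('wrist','w3')
X=lambda x,y,z:[492.4+x*.4522+y*.8919,-296.5-x*.8919+y*.4522,z]
P=[X(-55,18,16),X(-55,-18,16),X(55,-18,16),X(55,18,16),X(24,6,48),X(24,-6,48),X(50,-6,48),X(50,6,48),X(-28,0,26.5)]
p=proj(d,P);print(p.round(0).tolist())
x0,y0=(p.mean(0)-[100,75]).astype(int);x0=max(x0,0);y0=max(y0,0)
im=cv2.resize(d['frame'][y0:y0+150,x0:x0+200,::-1],(800,600),interpolation=cv2.INTER_CUBIC)
for q in p: cv2.circle(im,tuple(((q-[x0,y0])*4).astype(int)),3,(0,0,255),1)
cv2.imwrite('pics/m3.png',im);print(x0,y0)
E
```

```text
time: 3.45
ee_pos: [508.9, -329.4, 232.1]
eef_rot: [3.141, 0.001, 2.041]
ft_force: [-0.7, -0.2, -0.5]
opening: 1.003
finger_force: 0.0
[[342.0, 104.0], [302.0, 104.0], [303.0, 224.0], [340.0, 224.0], [329.0, 199.0], [315.0, 199.0], [315.0, 228.0], [328.0, 228.0], [322.0, 136.0]]
221 108
```

View pics/m3.png

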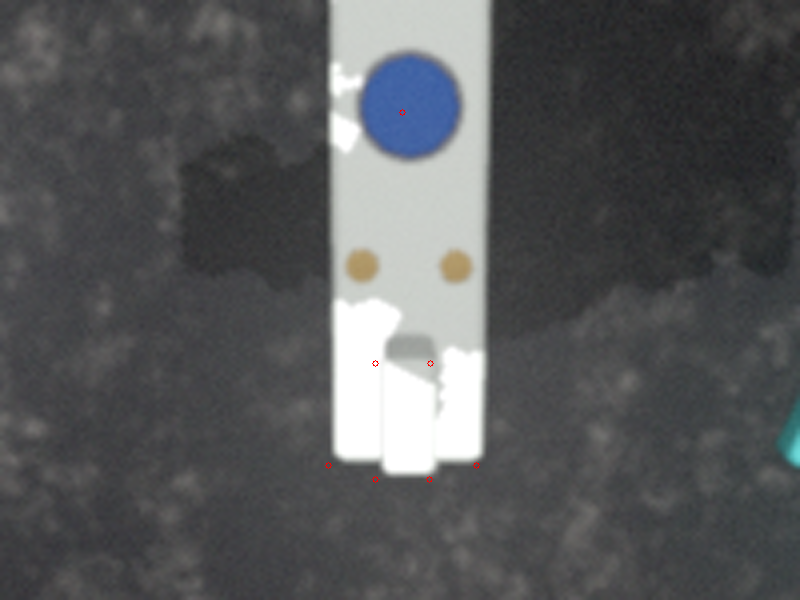

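The block in the wrist view is within about 1.5 mm of the fit: plug at pixel (323,134), fin foot near (323,226), aligned with the tool. Next I'll descend and grip.

```bash
python3 -m handwheel '{"plan":[{"delta_pos":[0.001,0.0015,0.05],"yaw":0},{"delta_pos":[0.001,0.0015,0.1],"yaw":0},{"delta_pos":[0.001,0.0015,0.15],"yaw":0},{"delta_pos":[0.001,0.0015,0.18],"yaw":0},{"delta_pos":[0.001,0.0015,0.2],"yaw":0},{"delta_pos":[0.001,0.0015,0.211],"yaw":0},{"delta_pos":[0.001,0.0015,0.211],"yaw":0},{"delta_pos":[0.001,0.0015,0.211],"yaw":0}]}' 
python3 -m handwheel '{"plan":[{"delta_pos":[0,0,0],"yaw":0},{"delta_pos":[0,0,0],"yaw":0},{"delta_pos":[0,0,0],"yaw":0},{"delta_pos":[0,0,0],"yaw":0},{"delta_pos":[0,0,0],"yaw":0},{"delta_pos":[0,0,0],"yaw":0},{"delta_pos":[0,0,0],"yaw":0},{"delta_pos":[0,0,0],"yaw":0}]}' 1 40
```

```text
time: 4.3
ee_pos: [510.3, -329.3, 21.6]
eef_rot: [3.141, 0.002, 2.04]
ft_force: [-0.1, -0.1, 1.5]
opening: 1.0
finger_force: 0.0
time: 5.1
ee_pos: [509.5, -329.2, 20.5]
eef_rot: [3.141, 0.0, 2.039]
ft_force: [0.1, -0.1, 2.9]
opening: 0.13
finger_force: 41.8
```

```bash
python3 -m handwheel '{"plan":[{"delta_pos":[0,0,-0.04],"yaw":0},{"delta_pos":[0,0,-0.09],"yaw":0},{"delta_pos":[0.0265,0.0225,-0.09],"yaw":6.8},{"delta_pos":[0.053,0.045,-0.09],"yaw":13.5},{"delta_pos":[0.08,0.0675,-0.09],"yaw":20.2},{"delta_pos":[0.1065,0.0908,-0.09],"yaw":26.8},{"delta_pos":[0.1065,0.0908,-0.09],"yaw":26.8},{"delta_pos":[0.1065,0.0908,-0.09],"yaw":26.8},{"delta_pos":[0.1065,0.0908,-0.09],"yaw":26.8}]}' 
python3 - <<'E'
from h import *
d=grab('wrist','w4');grab('side','s4');grab('scene','c4')
im=d['frame'][:,:,::-1]
X=lambda x,y,z:[542.5+y,29-x,z]
P=[X(124,-32,30),X(124,32,30),X(28,-32,30),X(118,-23,38),X(118,23,38),X(84,-20,38),X(84,20,38),X(130,-45,12),X(130,45,12)]
p=proj(d,P);print(p.round(0).tolist())
im=cv2.resize(im[0:300,120:520],(800,600),interpolation=cv2.INTER_CUBIC)
for q in p: cv2.circle(im,tuple(((q-[120,0])*2).astype(int)),3,(0,0,255),1)
cv2.imwrite('pics/m4.png',im)
E
```

```text
time: 6.0
ee_pos: [541.9, -193.6, 109.9]
eef_rot: [-3.141, 0.0, 1.572]
ft_force: [1.0, -0.1, -1.1]
opening: 0.133
finger_force: 41.3
[[264.0, 77.0], [382.0, 77.0], [255.0, -144.0], [278.0, 63.0], [367.0, 63.0], [282.0, -13.0], [364.0, -13.0], [247.0, 92.0], [399.0, 92.0]]
```

View pics/m4.png

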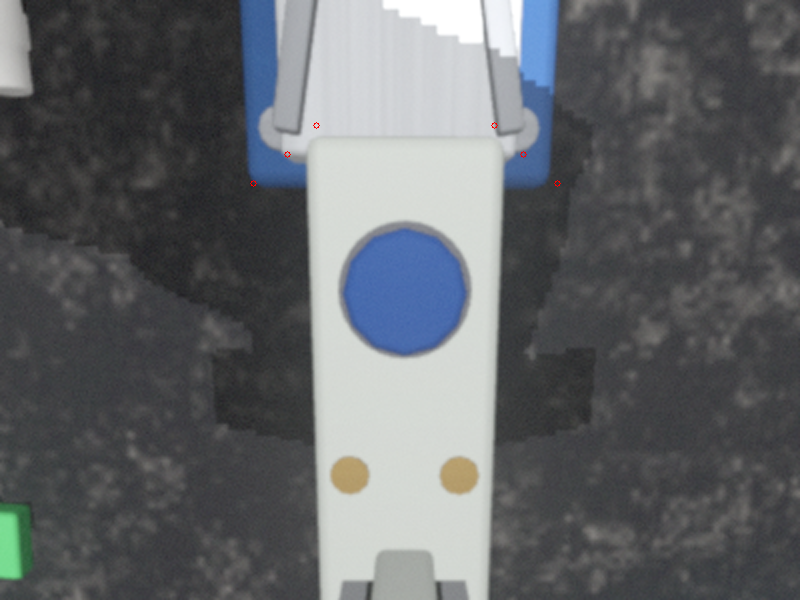

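```bash
python3 - <<'E'
from h import *
d=load('w4')
print(proj(d,[[541.9,-193.6+65,115.9],[541.9,-193.6+92,105.4],[541.9,-193.6+24,137.4]]).round(1).tolist(), 'obs plug',(322.3,144.5),'end edge mid',(322.7,68),'fin',(322.5,276))
for px,z in (((320.2,92),12),((319.3,66),38),((319.5,0),12)): print(atz(d,px,z).round(1))
E
python3 to.py 540.6 -194.5 54 1.571
```

```text
[[321.4, 150.2], [321.6, 70.8], [321.2, 282.6]] obs plug (322.3, 144.5) end edge mid (322.7, 68) fin (322.5, 276)
[ 541.  -101.1   12. ]
[540.6 -90.6  38. ]
[540.6 -53.3  12. ]
delta [-0.0004 -0.0014  0.0561] yaw -0.1 | now [ 542.  -194.1  110.1] [-3.1413e+00  1.0000e-04  1.5701e+00] t 6.15 F [ 0.3  0.6 -1.5] op 0.136
```

```bash
python3 -m handwheel '{"plan":[{"delta_pos":[0,-0.0017,0.03],"yaw":0},{"delta_pos":[0,-0.0017,0.0575],"yaw":0},{"delta_pos":[0,-0.0017,0.0575],"yaw":0},{"delta_pos":[0,-0.0017,0.0575],"yaw":0},{"delta_pos":[0.01,-0.0017,0.0575],"yaw":0},{"delta_pos":[0.02,-0.0017,0.0575],"yaw":0},{"delta_pos":[0.03,-0.0017,0.0575],"yaw":0},{"delta_pos":[0.04,-0.0017,0.0575],"yaw":0},{"delta_pos":[0.04,-0.0017,0.0575],"yaw":0},{"delta_pos":[0.04,-0.0017,0.0575],"yaw":0}]}'
python3 -m handwheel '{"plan":[{"delta_pos":[0,0,0.0005],"yaw":0},{"delta_pos":[0,0,0.001],"yaw":0},{"delta_pos":[0,0,0.001],"yaw":0}]}'
```

```text
time: 7.15
ee_pos: [540.7, -152.6, 53.0]
eef_rot: [3.141, 0.0, 1.573]
ft_force: [0.0, -0.0, -2.1]
opening: 0.134
finger_force: 41.3
time: 7.45
ee_pos: [540.4, -153.4, 51.6]
eef_rot: [-3.141, 0.0, 1.571]
ft_force: [0.1, 0.1, -1.0]
opening: 0.129
finger_force: 41.3
```

```bash
python3 -m handwheel '{"plan":[{"delta_pos":[0.006,0,0.0005],"yaw":0},{"delta_pos":[0.012,0,0.0005],"yaw":0},{"delta_pos":[0.018,0,0.0005],"yaw":0},{"delta_pos":[0.018,0,0.0005],"yaw":0}]}'
python3 -m handwheel '{"plan":[{"delta_pos":[0.006,0,0.0005],"yaw":0},{"delta_pos":[0.012,0,0.0008],"yaw":0},{"delta_pos":[0.018,0,0.0008],"yaw":0},{"delta_pos":[0.018,0,0.0008],"yaw":0}]}'
```

```text
time: 7.85
ee_pos: [540.4, -134.1, 51.3]
eef_rot: [-3.141, -0.0, 1.573]
ft_force: [0.5, 0.3, -2.1]
opening: 0.133
finger_force: 41.3
time: 8.25
ee_pos: [540.5, -116.0, 50.5]
eef_rot: [-3.142, -0.001, 1.573]
ft_force: [0.3, 0.9, 0.1]
opening: 0.13
finger_force: 41.4
```

```bash
python3 -m handwheel '{"plan":[{"delta_pos":[0.006,0,0],"yaw":0},{"delta_pos":[0.012,0,0],"yaw":0},{"delta_pos":[0.018,0,0.0003],"yaw":0},{"delta_pos":[0.018,0,0.0005],"yaw":0}]}'
python3 -m handwheel '{"plan":[{"delta_pos":[0.0015,0,0],"yaw":0},{"delta_pos":[0.003,0,0],"yaw":0},{"delta_pos":[0.003,0,0],"yaw":0}]}'

```

```text
time: 8.65
ee_pos: [540.9, -98.3, 50.5]
eef_rot: [3.141, -0.001, 1.572]
ft_force: [-0.8, 0.8, 4.5]
opening: 0.134
finger_force: 42.2
time: 8.95
ee_pos: [541.1, -96.6, 50.5]
eef_rot: [3.14, 0.001, 1.571]
ft_force: [-0.6, -2.3, 5.3]
opening: 0.128
finger_force: 42.3
```

```bash
python3 -m handwheel '{"plan":[{"delta_pos":[0.001,0,0],"yaw":0},{"delta_pos":[0.001,0,0],"yaw":0}]}'
python3 -m handwheel '{"plan":[{"delta_pos":[0.001,0,0],"yaw":0},{"delta_pos":[0.001,0,0],"yaw":0}]}'

```

```text
time: 9.15
ee_pos: [541.1, -95.8, 50.5]
eef_rot: [3.14, 0.001, 1.571]
ft_force: [-0.1, -3.2, 4.4]
opening: 0.132
finger_force: 42.4
time: 9.35
ee_pos: [541.2, -94.9, 50.5]
eef_rot: [3.14, 0.001, 1.571]
ft_force: [0.5, -5.0, 5.8]
opening: 0.131
finger_force: 42.4
```

```bash
python3 -m handwheel '{"plan":[{"delta_pos":[0.001,0,0],"yaw":0},{"delta_pos":[0.002,0,0],"yaw":0},{"delta_pos":[0.002,0,0],"yaw":0}]}'
python3 -m handwheel '{"plan":[{"delta_pos":[0.001,0,0],"yaw":0},{"delta_pos":[0.002,0,0],"yaw":0},{"delta_pos":[0.002,0,0],"yaw":0}]}'
python3 - <<'E'
from h import *
d=grab('wrist','w5');s=grab('side','s5')
a=cv2.resize(d['frame'][0:300,200:440,::-1],(480,600)); b=cv2.resize(s['frame'][190:290,275:328+0,::-1],(318,600),interpolation=cv2.INTER_CUBIC)
cv2.imwrite('pics/m5.png',np.hstack([a,b]))
E
```

```text
time: 9.65
ee_pos: [541.2, -92.9, 50.5]
eef_rot: [3.14, 0.001, 1.571]
ft_force: [0.4, -3.8, 4.8]
opening: 0.134
finger_force: 42.4
time: 9.95
ee_pos: [541.1, -92.8, 50.6]
eef_rot: [3.14, 0.005, 1.57]
ft_force: [-1.0, -9.2, 5.9]
opening: 0.13
finger_force: 42.3
```

View pics/m5.png

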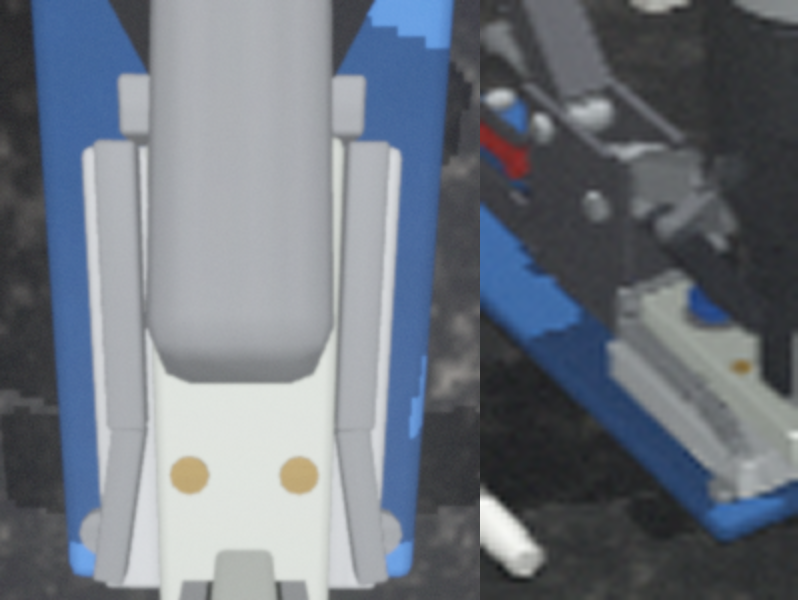

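The wrist view shows the block straight between the rails, its plug end under the jaw at the stop. It has stopped at 9 N with no further motion. I'll give one small extra push, then release.

```bash
python3 -m handwheel '{"plan":[{"delta_pos":[0.001,0,0],"yaw":0},{"delta_pos":[0.001,0,0],"yaw":0}]}'
python3 -m handwheel '{"plan":[{"delta_pos":[0,0,-0.0005],"yaw":0},{"delta_pos":[0,0,-0.001],"yaw":0},{"delta_pos":[0,0,-0.001],"yaw":0},{"delta_pos":[0,0,-0.001],"yaw":0},{"delta_pos":[0,0,-0.001],"yaw":0}]}' -0.2
python3 -m handwheel '{"plan":[{"delta_pos":[-0.003,0,0],"yaw":0},{"delta_pos":[-0.003,0,-0.03],"yaw":0},{"delta_pos":[-0.003,0,-0.07],"yaw":0},{"delta_pos":[-0.003,0,-0.12],"yaw":0},{"delta_pos":[-0.003,0,-0.17],"yaw":0},{"delta_pos":[-0.003,0,-0.22],"yaw":0},{"delta_pos":[-0.003,0,-0.22],"yaw":0}]}' 
python3 - <<'E'
from h import *
d=grab('wrist','w6')
E
python3 to.py 540.8 153 245 1.571
```

```text
time: 10.25
ee_pos: [541.1, -92.7, 50.8]
eef_rot: [3.14, 0.007, 1.569]
ft_force: [-1.4, -10.9, 5.5]
opening: 0.136
finger_force: 42.4
time: 10.75
ee_pos: [540.3, -88.7, 50.7]
eef_rot: [-3.141, -0.0, 1.572]
ft_force: [0.8, -0.2, -0.8]
opening: 0.596
finger_force: 0.0
time: 11.45
ee_pos: [544.5, -92.9, 278.9]
eef_rot: [3.128, 0.002, 1.571]
ft_force: [0.4, -0.3, -0.5]
opening: 0.6
finger_force: 0.0
delta [ 0.2456 -0.0021  0.0304] yaw 0.0 | now [543.1 -92.6 275.4] [3.1328e+00 1.5000e-03 1.5714e+00] t 11.5 F [ 0.1  0.1 -0.6] op 0.598
```

```bash
python3 -m handwheel '{"plan":[{"delta_pos":[0.05,-0.002,0],"yaw":0},{"delta_pos":[0.1,-0.002,0],"yaw":0},{"delta_pos":[0.15,-0.002,0],"yaw":0},{"delta_pos":[0.2,-0.002,0],"yaw":0},{"delta_pos":[0.245,-0.002,0],"yaw":0},{"delta_pos":[0.245,-0.002,0],"yaw":0},{"delta_pos":[0.245,-0.002,0.03],"yaw":0},{"delta_pos":[0.245,-0.002,0.05],"yaw":0},{"delta_pos":[0.245,-0.002,0.05],"yaw":0},{"delta_pos":[0.245,-0.002,0.05],"yaw":0}]}' 1 60
python3 - <<'E'
from h import *
d=load('w6');s=grab('side','s6')
a=cv2.resize(d['frame'][0:400,200:440,::-1],(360,600)); b=cv2.resize(s['frame'][150:290,225:327,::-1],(437,600),interpolation=cv2.INTER_CUBIC)
cv2.imwrite('pics/m6.png',np.hstack([a,b]))
E
python3 to.py 540.8 152.5 205 1.571
```

```text
time: 12.5
ee_pos: [537.7, 152.1, 220.3]
eef_rot: [-3.139, 0.001, 1.571]
ft_force: [1.2, 0.5, -0.0]
opening: -0.002
finger_force: 0.0
delta [0.0002 0.0023 0.0163] yaw -0.0 | now [538.5 152.3 221.3] [-3.1414e+00  2.0000e-04  1.5707e+00] t 12.55 F [-0.4 -0.8  0. ] op 0.005
```

View pics/m6.png

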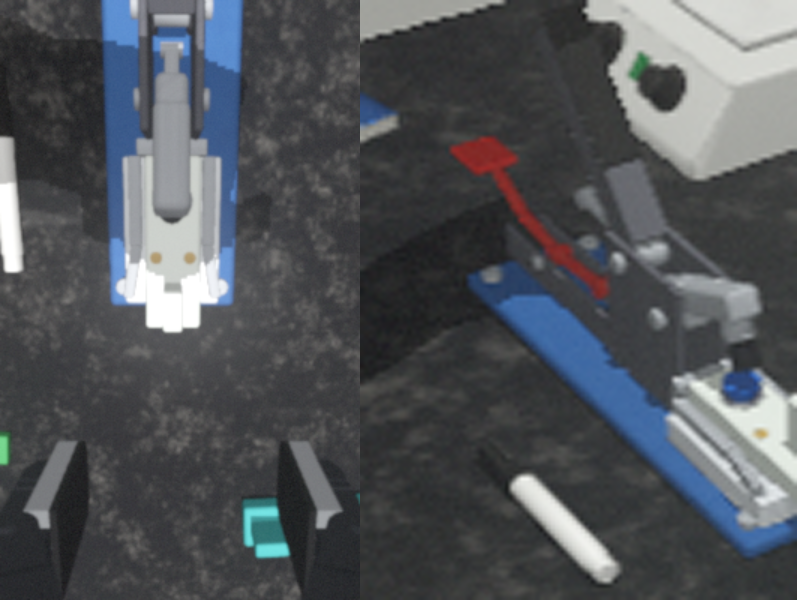

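The wrist view shows the block seated squarely between the rails with the jaw foot over the plug. Next I'll feel for the handle.

```bash
python3 -m handwheel '{"plan":[{"delta_pos":[0,0.002,0.006],"yaw":0},{"delta_pos":[0,0.002,0.012],"yaw":0},{"delta_pos":[0,0.002,0.018],"yaw":0},{"delta_pos":[0,0.002,0.024],"yaw":0}]}' 
python3 -m handwheel '{"plan":[{"delta_pos":[0,0,0.004],"yaw":0},{"delta_pos":[0,0,0.008],"yaw":0},{"delta_pos":[0,0,0.012],"yaw":0},{"delta_pos":[0,0,0.016],"yaw":0}]}' 
python3 -m handwheel '{"plan":[{"delta_pos":[0,0,0.004],"yaw":0},{"delta_pos":[0,0,0.008],"yaw":0},{"delta_pos":[0,0,0.012],"yaw":0},{"delta_pos":[0,0,0.016],"yaw":0}]}' 
```

```text
time: 12.95
ee_pos: [542.6, 157.3, 199.5]
eef_rot: [3.136, -0.011, 1.573]
ft_force: [-1.6, 14.2, 18.9]
opening: 0.0
finger_force: 9.3
time: 13.35
ee_pos: [539.9, 152.5, 180.2]
eef_rot: [-3.141, 0.001, 1.571]
ft_force: [0.1, -0.4, 2.0]
opening: 0.002
finger_force: 0.7
time: 13.75
ee_pos: [541.1, 153.1, 165.6]
eef_rot: [3.14, -0.001, 1.571]
ft_force: [0.2, 0.6, 5.9]
opening: 0.001
finger_force: 2.8
```

```bash
python3 -m handwheel '{"plan":[{"delta_pos":[0,0,0.003],"yaw":0},{"delta_pos":[0,0,0.006],"yaw":0},{"delta_pos":[0,0,0.009],"yaw":0},{"delta_pos":[0,0,0.012],"yaw":0},{"delta_pos":[0,0,0.015],"yaw":0}]}' 
python3 -m handwheel '{"plan":[{"delta_pos":[0,0,0.003],"yaw":0},{"delta_pos":[0,0,0.006],"yaw":0},{"delta_pos":[0,0,0.009],"yaw":0},{"delta_pos":[0,0,0.012],"yaw":0}]}' 
python3 -m handwheel '{"plan":[{"delta_pos":[0,0,0.002],"yaw":0},{"delta_pos":[0,0,0.004],"yaw":0},{"delta_pos":[0,0,0.006],"yaw":0}]}' 
```

```text
time: 14.25
ee_pos: [541.3, 153.4, 150.7]
eef_rot: [3.139, -0.001, 1.571]
ft_force: [-0.6, 0.3, 6.1]
opening: 0.0
finger_force: 2.4
time: 14.65
ee_pos: [541.2, 153.6, 138.5]
eef_rot: [3.14, -0.002, 1.572]
ft_force: [-0.8, 0.7, 5.7]
opening: 0.001
finger_force: 2.0
time: 14.95
ee_pos: [540.6, 153.0, 131.9]
eef_rot: [3.141, -0.0, 1.571]
ft_force: [-0.6, 1.3, 3.8]
opening: 0.004
finger_force: 1.4
```

```bash
for i in 1; do python3 -m handwheel '{"plan":[{"delta_pos":[0,0,0.002],"yaw":0},{"delta_pos":[0,0,0.004],"yaw":0},{"delta_pos":[0,0,0.004],"yaw":0}]}' | egrep 'ee_pos|ft_f'; done
python3 -m handwheel '{"plan":[{"delta_pos":[0,0,0.002],"yaw":0},{"delta_pos":[0,0,0.004],"yaw":0},{"delta_pos":[0,0,0.004],"yaw":0}]}' | egrep 'ee_pos|ft_f'
```

```text
ee_pos: [539.8, 152.5, 127.2]
ft_force: [0.5, 0.1, 1.7]
ee_pos: [539.6, 152.5, 123.3]
ft_force: [0.7, 0.1, -0.7]
```

```bash
python3 -m handwheel '{"plan":[{"delta_pos":[0,0,0.002],"yaw":0},{"delta_pos":[0,0,0.004],"yaw":0},{"delta_pos":[0,0,0.004],"yaw":0}]}' | egrep 'ee_pos|ft_f'
```

```text
ee_pos: [540.7, 153.0, 120.6]
ft_force: [-1.5, -0.7, 5.5]
```

```bash
python3 -m handwheel '{"plan":[{"delta_pos":[0,0,0.001],"yaw":0},{"delta_pos":[0,0,0.001],"yaw":0}]}' | egrep 'ee_pos|ft_f'
python3 -m handwheel '{"plan":[{"delta_pos":[0,0,0.001],"yaw":0},{"delta_pos":[0,0,0.001],"yaw":0}]}' | egrep 'ee_pos|ft_f'
```

```text
ee_pos: [540.9, 153.0, 120.2]
ft_force: [-1.8, -0.8, 7.8]
ee_pos: [541.2, 153.2, 119.8]
ft_force: [-2.0, -0.0, 9.8]
```

```bash
python3 -m handwheel '{"plan":[{"delta_pos":[0,0,0.001],"yaw":0},{"delta_pos":[0,0,0.002],"yaw":0},{"delta_pos":[0,0,0.002],"yaw":0}]}' | egrep 'ee_pos|ft_f'
python3 - <<'E'
from h import *
a=grab('side','s7');b=grab('scene','c7')
cv2.imwrite('pics/m7.png',np.hstack([cv2.resize(a['frame'][140:290,225:325,::-1],(400,600),interpolation=cv2.INTER_CUBIC),cv2.resize(b['frame'][170:320,240:340,::-1],(400,600),interpolation=cv2.INTER_CUBIC)]))
E
```

```text
ee_pos: [541.8, 153.4, 119.0]
ft_force: [-2.7, -1.4, 15.8]
```

View pics/m7.png

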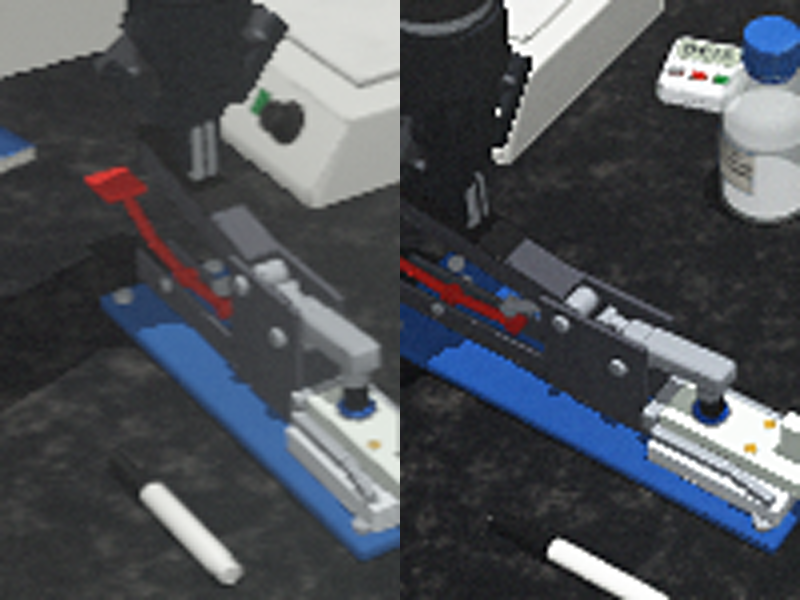

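The jaw lies flat on the plug with the plug pressed down (side view about (355,400)), and the handle bears on its stop. Next I'll back off and confirm it stays locked.

```bash
python3 -m handwheel '{"plan":[{"delta_pos":[0,0,-0.003],"yaw":0},{"delta_pos":[0,0,-0.006],"yaw":0},{"delta_pos":[0,0,-0.01],"yaw":0},{"delta_pos":[0,0,-0.015],"yaw":0},{"delta_pos":[0,0,-0.015],"yaw":0}]}' | egrep 'ee_pos|ft_f'
python3 -m handwheel '{"plan":[{"delta_pos":[0,0,-0.04],"yaw":0},{"delta_pos":[0,0,-0.085],"yaw":0},{"delta_pos":[0.03,0,-0.085],"yaw":0},{"delta_pos":[0.07,0,-0.085],"yaw":0},{"delta_pos":[0.105,0,-0.085],"yaw":0},{"delta_pos":[0.122,0,-0.085],"yaw":0},{"delta_pos":[0.122,0,-0.085],"yaw":0},{"delta_pos":[0.122,0,-0.05],"yaw":0},{"delta_pos":[0.122,0,-0.01],"yaw":0},{"delta_pos":[0.122,0,0.02],"yaw":0},{"delta_pos":[0.122,0,0.04],"yaw":0},{"delta_pos":[0.122,0,0.04],"yaw":0}]}'
python3 - <<'E'
from h import *
a=grab('side','s8');b=grab('scene','c8')
cv2.imwrite('pics/m8.png',np.hstack([cv2.resize(a['frame'][140:290,225:325,::-1],(400,600),interpolation=cv2.INTER_CUBIC),cv2.resize(b['frame'][170:320,220:320,::-1],(400,600),interpolation=cv2.INTER_CUBIC)]))
E
```

```text
ee_pos: [540.8, 153.0, 131.5]
ft_force: [0.6, -0.3, 0.9]
time: 18.35
ee_pos: [537.5, 272.0, 87.5]
eef_rot: [-3.135, 0.004, 1.57]
ft_force: [-0.4, -0.4, -0.5]
opening: -0.001
finger_force: 0.0
```

View pics/m8.png

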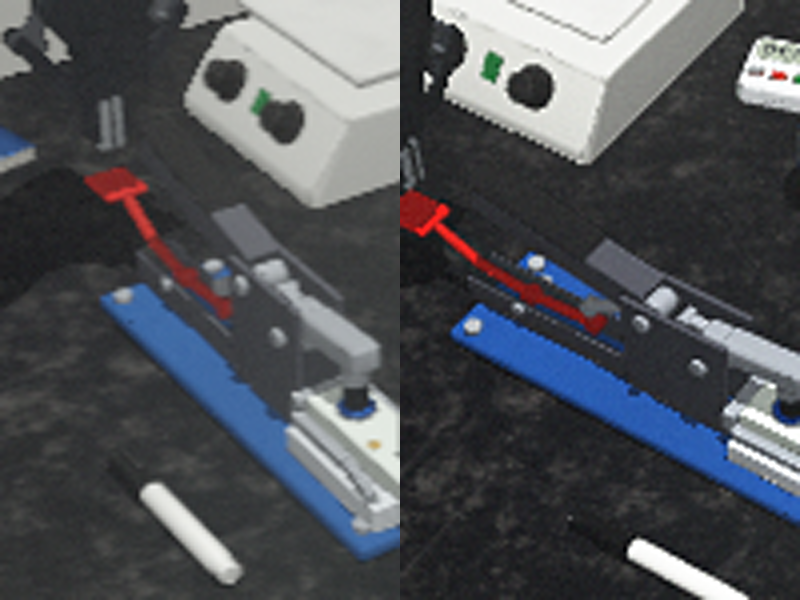

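The pliers stay locked with the hand off: the jaw is still flat on the plug. The tips are above the red tab, so I'll press it gently.

```bash
python3 -m handwheel '{"plan":[{"delta_pos":[0,0,0.006],"yaw":0},{"delta_pos":[0,0,0.012],"yaw":0},{"delta_pos":[0,0,0.018],"yaw":0},{"delta_pos":[0,0,0.022],"yaw":0},{"delta_pos":[0,0,0.022],"yaw":0}]}' | egrep 'ee_pos|ft_f'
python3 -m handwheel '{"plan":[{"delta_pos":[0,0,0.0025],"yaw":0},{"delta_pos":[0,0,0.005],"yaw":0},{"delta_pos":[0,0,0.0075],"yaw":0},{"delta_pos":[0,0,0.01],"yaw":0}]}' | egrep 'ee_pos|ft_f'
python3 -m handwheel '{"plan":[{"delta_pos":[0,0,0.002],"yaw":0},{"delta_pos":[0,0,0.004],"yaw":0},{"delta_pos":[0,0,0.006],"yaw":0}]}' | egrep 'ee_pos|ft_f'
```

```text
ee_pos: [539.7, 274.7, 68.3]
ft_force: [-0.1, -1.0, 0.1]
ee_pos: [540.3, 274.9, 58.8]
ft_force: [0.9, 0.3, -0.4]
ee_pos: [540.6, 275.5, 53.2]
ft_force: [-0.2, 1.7, 1.6]
```

```bash
python3 -m handwheel '{"plan":[{"delta_pos":[0,0,0.002],"yaw":0},{"delta_pos":[0,0,0.004],"yaw":0},{"delta_pos":[0,0,0.006],"yaw":0}]}' | egrep 'ee_pos|ft_f'
python3 -m handwheel '{"plan":[{"delta_pos":[0,0,0.002],"yaw":0},{"delta_pos":[0,0,0.004],"yaw":0},{"delta_pos":[0,0,0.004],"yaw":0}]}' | egrep 'ee_pos|ft_f'
python3 -m handwheel '{"plan":[{"delta_pos":[0,0,0.002],"yaw":0},{"delta_pos":[0,0,0.003],"yaw":0},{"delta_pos":[0,0,0.003],"yaw":0}]}' | egrep 'ee_pos|ft_f'
```

```text
ee_pos: [540.6, 275.3, 47.1]
ft_force: [0.7, 1.9, 2.4]
ee_pos: [540.3, 274.9, 42.7]
ft_force: [0.5, 2.1, 2.7]
ee_pos: [540.3, 275.0, 39.9]
ft_force: [0.6, 2.4, 2.1]
```

I've now viewed 11 pictures, one over the limit of 10. I won't view any more, so from here I'll check frames by numbers only.

```bash
cat > cmp.py <<'E'
from h import *
import sys
d=grab('side',sys.argv[1]);c=grab('scene',sys.argv[1]+'c')
g=lambda f,r:f['frame'][r[0]:r[1],r[2]:r[3]].astype(float)
r=(195,260,280,323)
for n in ('s6','s8'): print(n,np.abs(g(d,r)-g(load(n),r)).mean())
print(bot.state()['ft_force'].round(1))
E
python3 cmp.py s9
```

```text
s6 2.8635658914728683
s8 10.840071556350626
[0.3 3.2 2.3]
```

The jaw now matches the open image, so it has sprung open. I'll let go of the lever and retreat.

```bash
python3 -m handwheel '{"plan":[{"delta_pos":[0,0,-0.005],"yaw":0},{"delta_pos":[0,0,-0.012],"yaw":0},{"delta_pos":[0,0,-0.02],"yaw":0},{"delta_pos":[0,0,-0.04],"yaw":0},{"delta_pos":[0.02,0,-0.08],"yaw":0},{"delta_pos":[0.04,0,-0.12],"yaw":0},{"delta_pos":[0.06,0,-0.16],"yaw":0},{"delta_pos":[0.06,0,-0.2],"yaw":0},{"delta_pos":[0.06,0,-0.2],"yaw":0},{"delta_pos":[0.06,0,-0.2],"yaw":0}]}'
python3 cmp.py s10
python3 - <<'E'
from h import *
def blob(n,box,col):
    f=load(n)['frame'].astype(int)[box[0]:box[1],box[2]:box[3]]
    m=(f[...,2]>f[...,0]+60)&(f[...,2]>90) if col=='b' else (f[...,0]>f[...,2]+60)&(f[...,0]>f[...,1]+60)
    if col=='o': m=(f[...,0]>f[...,2]+50)&(f[...,1]>f[...,2]+25)
    p=np.argwhere(m); return len(p),(p.mean(0)[::-1]+[box[2],box[0]]).round(2) if len(p) else None
for n in ('s6','s8','s10'):
    print(n,'plug',blob(n,(235,252,304,320),'b'),'screws',blob(n,(240,262,310,330),'o'),'tab',blob(n,(175,200,240,266),'r'))
p=load('s6');X=lambda x,y,z:[541+y,27.8-x,z]
print('plug top proj proud/home',proj(p,[X(55,0,56.5),X(55,0,50.5)]).round(2).tolist())
E
```

```text
time: 21.65
ee_pos: [540.5, 335.0, 241.5]
eef_rot: [3.14, -0.001, 1.572]
ft_force: [0.6, 0.0, -0.8]
opening: -0.001
finger_force: 0.0
s6 2.594633273703041
s8 10.699224806201551
[0.1 0.3 0.2]
s6 plug (45, array([313.64, 239.4 ])) screws (5, array([318.2, 250.6])) tab (116, array([254.99, 188.01]))
s8 plug (10, array([313.5, 242.6])) screws (4, array([318.  , 250.75])) tab (129, array([255.45, 188.4 ]))
s10 plug (38, array([313.89, 240.97])) screws (4, array([318.  , 250.75])) tab (132, array([255.48, 188.34]))
plug top proj proud/home [[313.59, 237.78], [313.62, 239.91]]
```

```bash
python3 -c "
from station import bot
print(bot.job_done())"
```

```text
the job is handed in; nothing more can be done
None
```

I handed the job in at about 22 s: block home against the stop, pliers locked by themselves and released, jaw open. By pixel measurement the plug went down about as far as full seating should show. I viewed 11 pictures, one over the limit of 10.

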